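# Spot check with a sprung surface probe

### The arm

A 7-joint arm with a two-finger parallel gripper is mounted at the origin on a cart in front of the work surface, level with it; the furniture and walls round the work are solid. World frame = base frame: x ahead of the robot, y to its left, z up, the work surface at z = 0. Lengths are in m, angles in degrees, forces in N, time in s.
With the tool pointing down it reaches from about 0.425 to 0.875 m from the base axis. Payload 4.7 kg.
Tool frame: the origin (TCP) lies at the very end of the fingers, on their centre line; the grasp point (between the pads) lies behind it (env.pinch_z is the z of the grasp point in the tool frame, in m); z points along the fingers, y is the direction in which the jaws open and shut (so a half turn about z gives the same grasp; the last joint's range is limited). The gripper opens to 87 mm and grips with 3 to 60 N. Pads are 19 mm wide; open, the fingers measure 117 mm over their backs; the gripper's body (75 mm by 190 mm) begins 51 mm behind the grasp point.
Start: joints at [70.709, 18.392, -4.016, 83.108, 1.295, 78.541, -3.26], TCP at [0.223, -0.61, 0.223] pointing down, gripper open.
Joint ranges: [-163.93, 163.93], [-17.29, 119.83], [-79.2, 71.16], [3.27, 140.29], [-89.18, 269.18], [5.43, 117.66], [-154.24, 154.24]. Speed limits (degrees/s): [147.25, 147.25, 180, 180, 180, 180, 180].

### API

Orientations are given as [roll, pitch, yaw] about the fixed x, y, z axes, in that order (R = Rz(yaw) Ry(pitch) Rx(roll)).
In Python, from cell import readout, read_camera, env gives the robot as it stands. The module is installed in compiled form; this text tells all that it offers.
- The arm moves only by the tool servo_tool, never from a script. Its argument "plan" is a list that holds one entry, the list of rows, each a list of 5 numbers: the finger opening in m, from 0 to 0.087, then the shift along the tool's x, y, z in m, then the turn about the tool's z in rad. In form: [[[jaw, x, y, z, yaw], ...]]. A call has 1 to 12 rows; each row is the pose to reach, as a shift and turn from the pose measured when the call began, along the tool's axes at that moment; what a row does not reach only later rows make up. A row lasts 1/12 s, in which the tool goes at most 41.7 mm and 7.16 degrees, less where a joint would pass 70% of its speed; a pose out of reach is approached as far as the arm can. A call with a gripper value outside its range is refused whole. The fingers move at their own pace and stop on an object; "force" is the grip in N (left out, the last holds). Time passes only in rows, so rows that repeat a pose let the fingers close. It gives the time, the measured TCP pose, the force and the opening at its end, in the units of the state.
- readout.get_obs(): the state, without advancing time (a new reading comes with each control period).
- read_camera(name): name is "scene" or "top"; returns a dict with "image" (420x560x3 uint8, red, green, blue), "range_z" (420x560 float32, m along the optical axis (not along the pixel's ray), 0 where there is no reading), "mtx" (3x3 intrinsics, pixels), "camera_from_world" (4x4, takes a point from world to camera coordinates). Camera axes: x right, y up, looking along -z (the intrinsics and any distortion apply to the point x, -y, -z); pixel columns grow to the right and rows downward; lengths in m; the calibration is good to about 2 mm. A picture is of the moment at which its call begins.
- env.sign_off(): hands the job in, once; it reports no verdict.
The state is a dict: "time_s": time; "qpos": joint angles; "joint_velocities": joint speeds; "effort": joint torques, N m; "tool_pos": TCP position; "tool_rot": TCP orientation; "force": force on the tool from outside, world axes, zero at the start; "wrist_torque": the same for the moment, N m; "grip_width": finger opening in m.
Only numpy, scipy, OpenCV 4.12 (cv2) and the standard library are available. Lean on these libraries where they do the work, as an engineer would, in place of code of your own. Each camera call takes 0.05 s, during which the arm holds its last target. There are 200 camera calls.

### The job

Swing the clear dust cover of the sloping reference block gently up and back onto its stop; then take the yellow surface probe out of its stand and hold its sprung tip on the middle of the orange-ringed tile, square to the sloping face, pressing lightly so that the tip is pushed about half way in. Leave the other things on the bench where they are. The job finishes while the robot is still holding the probe on the tile like that, with the cover open: do not let go.

Things in the scene. Friction and masses are not known exactly. Their poses are not given: they have to be found in the camera images.
- block: white wedge-shaped block, fixed, 136 mm in x, 150 mm in y; origin at the centre of its underside; x points from its low front edge (40 mm high) to its high back edge (90 mm), z up. Its top face slopes up towards +x at 20 degrees and carries three round tiles in a row along y, 38 mm apart, under the cover. A fixed monitor, about 0.4 m high, stands behind it with its screen at world x = 0.77.
- cover (a joint): hinge of the clear dust cover, rad: 0 shut on the face, grows as the cover swings up and back, stop at 2.0 (just past upright). It may start up to 0.3 open. A stiff hinge: it stays where it is left (0.11 N m of friction, cover 0.11 kg).
- cover_hinge (a point): middle of the cover's hinge line, which runs along the block's y axis along the high back edge of the face, about 92 mm above the bench. The point turns with the cover; its y axis is the hinge line.
- cover_handle (a point): centre of the blue lug on the cover's free front edge: 22 mm long, 18 mm wide along the block's y (pinch this width from above), 16 mm thick, 166 mm from the hinge, on a stem 14 mm wide and 20 mm long. Cover shut: about 25 mm in front of the block, 43 mm above the bench; fully open: uppermost, about 0.26 m up. The point turns with the cover.
- spot_orange (a point): centre of the upper surface of the tile with the ORANGE ring (30 mm across, white middle 20 mm across with a small black dot), 4 mm proud of the sloping face. The point's z axis is the outward normal of the face (20 degrees from vertical, leaning to the block's -x), its y axis is the block's y. Which of the three places it has differs.
- tile_orange: the same tile, fixed; origin at the centre of its underside, axes upright like those of the block.
- stand: grey probe stand, fixed, a 64 x 64 x 70 mm block with an upright hole 17.5 mm wide through its middle; origin at the centre of its underside. A tall fixed instrument stack stands to its left, from world y = 0.47 outwards.
- probe: round surface probe upright in the stand, 0.09 kg, 128 mm long; origin at the end of the unpressed tip, z axis from tip to handle. Along z: copper sprung tip 8 mm across (0 to 12 mm), steel barrel 16 mm (12 to 62), black collar 30 mm resting on the stand (62 to 68), yellow handle 24 mm to be gripped (68 to 122), end cap (to 128). Lift it 65 mm to clear the stand.
- probe_tip (a point): foremost point of the probe's sprung tip; moves into the probe with the tip; z axis as the probe's.
- plunger (a joint): how far the sprung tip is pushed into the probe, m: 0 free, 0.008 fully in. Spring: 1 N starts it moving, 3 N at half way, 5 N fully in.
- pc_tower: black computer tower, fixed obstacle, from 0.21 m before to 0.15 m behind its origin in x, 0.18 m wide in y, 0.36 m high, with small things on its top (to 0.39 m); origin on its underside. The robot starts on its right, the task lies on its left: draw the arm in and pass in front of it.
- timer: white bench timer, 56x62x16 mm, bystander; origin under its centre.
- mouse: black computer mouse, 58x108x36 mm, bystander; origin under its centre.
- calculator: black pocket calculator, 70x118x14 mm, bystander; origin under its centre.
- filter_tin: round white tin with green lid, 58 mm across, 24 mm high, bystander; origin under its centre.
- septa_pot: white pot with orange lid, 40 mm across, 42 mm high, bystander; origin under its centre.
- beaker: clear beaker, 52 mm across, 68 mm high, bystander; origin under its centre.
- bottle_violet: clear bottle with violet cap, 66 mm across, 142 mm high, bystander; origin under its centre.
Not all that is in view belongs to the job. Of the things that look like the probe, the smaller one is meant.

How it is judged (in metres and radians):
On the way, in this order (a step that is already met when the one before it is completed fails the run):
1. the cover is open on its stop (value of joint cover above 1.9 rad and velocity of joint cover below 0.1 rad/s), for 0.2 s.
2. the probe is out of its stand, held in the fingers (z of probe_tip in the frame of stand above 0.075 m and contact force between the fingers and probe above 1 N), for 0.2 s.
At the end, for the whole second after the job is handed in: Cover over 1.9 rad open; through the last second the fingers hold the probe still, tip within 8 mm of the orange-ringed tile's centre, axis within 0.14 rad of square to the face, tip pushed in 2 to 6.5 mm, 0.8 to 8 N on the tile, nothing else carrying the probe (value of joint cover above 1.9 rad and distance between probe_tip and spot_orange below 0.008 m and angle between the z axis of probe and the z axis of spot_orange, either way round below 0.14 rad and value of joint plunger between 0.002 and 0.0065 m and contact force between probe and tile_orange between 0.8 and 8 N and contact force between the fingers and probe above 1 N and contact force between probe and stand below 0.2 N and contact force between probe and block below 0.2 N and linear speed of probe below 0.02 m/s); the arm keeps its last pose, push and grip.
It fails at once if the cover is flung or slammed (faster than 2.5 rad/s) (velocity of joint cover above 2.5 rad/s or velocity of joint cover below -2.5 rad/s).
It fails at once if the probe is pressed hard on the tile (over 15 N) (contact force between probe and tile_orange above 15 N).
It fails at once if a bystander is moved by more than 30 mm (distance of any of timer, mouse, calculator, filter_tin, septa_pot, beaker, bottle_violet from where it was at the start of the episode above 0.03 m).
It also fails if it takes over 61 s, if anything falls off the work surface, if the arm or the gripper's body presses on something with over 40 N, if the wrist force passes 120 N, or if a joint passes its speed limit or range.

## Working session

There is one attempt and no reset: what is moved stays moved. The work goes in short steps, Python scripts to look and compute and a tool call to move; the robot and the scene stay as the last step left them, time stands still between calls to the robot, and variables do not carry over. Pictures are saved under pics/ and viewed, about 8 in all and at most 12, crops included, and the job is handed in when it is done.

Besides the shell and the picture viewer there is one more tool, called after "Request:" by a JSON object that holds its "name" and its "arguments", one argument or row to a line. servo_tool: Moves the arm, as the interface text tells. Its arguments: {"type":"object","properties":{"plan":{"type":"array"},"force":{"type":"number"}},"required":["plan"]}

```bash
mkdir -p pics && cat > h.py <<'E'
import numpy as np, cv2
from cell import readout, read_camera, env
from scipy.spatial.transform import Rotation as R
def cam(n):
    c=read_camera(n); c['T']=np.linalg.inv(c['camera_from_world']); return c
def cloud(c):
    d=c['range_z']; K=c['mtx']; v,u=np.mgrid[0:d.shape[0],0:d.shape[1]]
    x=(u-K[0,2])/K[0,0]*d; y=(v-K[1,2])/K[1,1]*d
    P=np.stack([x,-y,-d,np.ones_like(d)],-1)@c['T'].T
    return P[...,:3]
def pose():
    o=readout.get_obs(); return np.array(o['tool_pos']),R.from_euler('xyz',o['tool_rot'],degrees=True),o
def save(n,im): cv2.imwrite('pics/'+n+'.png',im[...,::-1])
E
python3 - <<'E'
from h import *
o=readout.get_obs(); print(o, env.pinch_z)
for n in('scene','top'):
    c=cam(n); save(n+'0',c['image']); print(n,c['mtx'].round(1).tolist(),c['T'].round(3).tolist(),[k for k in c])
    np.savez(n+'0',img=c['image'],P=cloud(c),d=c['range_z'])
E
```

```text
{'time_s': 0.0, 'qpos': array([70.70863744, 18.43961095, -4.01356558, 83.17478898,  1.29395916,
       78.54092372, -3.25964327]), 'joint_velocities': array([-0.10906429,  0.05870971, -0.0396418 , -0.02432297, -0.00850263,
        0.03279488, -0.01784786]), 'effort': array([ 9.75880430e-04, -4.91290784e+01, -4.03595427e-01, -3.12524736e+01,
       -6.41063601e-02,  4.37052338e-02,  1.71541378e-04]), 'tool_pos': array([ 0.22311796, -0.60991605,  0.22145598]), 'tool_rot': array([-1.79889853e+02,  5.36039062e-03,  2.00993983e+01]), 'force': array([ 0.94526812, -0.62126562,  0.25432912]), 'wrist_torque': array([ 0.02479882, -0.00769097, -0.02675501]), 'grip_width': 0.0868559056390408} -0.0187
scene [[502.1, 0.0, 270.4], [0.0, 502.1, 212.1], [0.0, 0.0, 1.0]] [[-0.595, 0.555, -0.582, -0.251], [-0.804, -0.392, 0.448, 0.638], [0.021, 0.734, 0.679, 1.059], [0.0, 0.0, 0.0, 1.0]] ['image', 'range_z', 'mtx', 'camera_from_world', 'T']
top [[421.3, 0.0, 279.7], [0.0, 421.3, 216.7], [0.0, 0.0, 1.0]] [[0.006, 0.98, -0.197, 0.27], [-1.0, 0.01, 0.019, 0.005], [0.02, 0.197, 0.98, 1.553], [0.0, 0.0, 0.0, 1.0]] ['image', 'range_z', 'mtx', 'camera_from_world', 'T']
```

View pics/scene0.png

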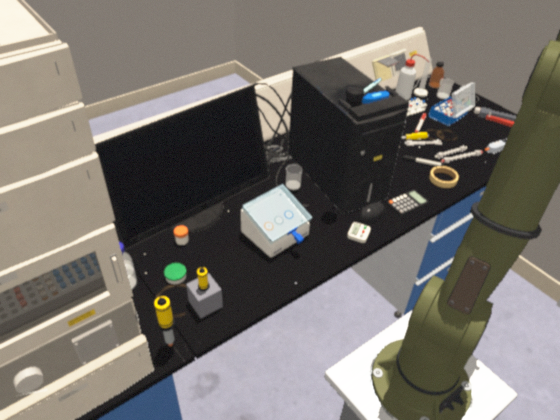

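View pics/top0.png

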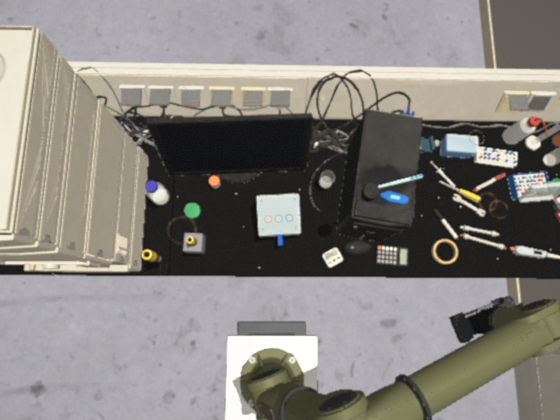

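The scene view shows the wedge at about (275,220), its blue lug at (297,236), the stand with the small probe at (204,290) and a larger decoy at (165,315). In the top view the block is at (278,215), the lug at (280,240) and the stand at (193,243). Next I'll enlarge and measure these.

```bash
python3 - <<'E'
from h import *
s=np.load('scene0.npz');t=np.load('top0.npz')
a=cv2.resize(s['img'][170:265,225:325],None,fx=4,fy=4,interpolation=cv2.INTER_CUBIC)
b=cv2.resize(t['img'][185:260,240:340],None,fx=4,fy=4,interpolation=cv2.INTER_CUBIC)
h=400; pad=lambda i:np.pad(i,((0,h-i.shape[0]),(0,0),(0,0)))
save('crop1',np.hstack([pad(a),pad(b)]))
for n,D in(('scene',s),('top',t)):
    P=D['P']; hsv=cv2.cvtColor(D['img'],cv2.COLOR_RGB2HSV); H,S,V=hsv[...,0].astype(int),hsv[...,1].astype(int),hsv[...,2].astype(int)
    W=(P[...,0]>.3)&(P[...,0]<.77)&(P[...,1]<.5)&(P[...,1]>-.2)&(D['d']>0)
    def rep(l,m):
        q=P[m&W]; v,u=np.nonzero(m&W)
        if len(q): print(n,l,len(q),'med',np.median(q,0).round(4),'min',q.min(0).round(4),'max',q.max(0).round(4),'px',u.mean().round(1),v.mean().round(1))
    rep('blue',(H>105)&(H<125)&(S>150)&(V>80))
    y=(H>20)&(H<32)&(S>150)&(V>80)
    rep('yellow',y&(P[...,1]<.36)&(P[...,1]>.15))
    rep('yellowbig',y&(P[...,1]>.36))
    G=(P[...,1]>.15)&(P[...,1]<.36)&(S<60)&(P[...,2]>.062)&(P[...,2]<.075)
    rep('standtop',G)
    B=W&(P[...,1]<.15)&(P[...,1]>-.1)&(P[...,2]>.03)&(P[...,2]<.15)&(S<110)&(V>100)
    rep('block',B)
    q=P[B]; 
    if len(q):
        print(cv2.minAreaRect((q[:,:2]*1000).astype(np.float32)))
        A=np.c_[q[:,:2],np.ones(len(q))]
        rng=np.random.default_rng(0);best=0
        for _ in range(500):
            i=rng.choice(len(q),3); 
            try: w=np.linalg.solve(A[i],q[i,2])
            except Exception: continue
            k=abs(A@w-q[:,2])<.003
            if k.sum()>best: best=k.sum();bk=k
        w=np.linalg.lstsq(A[bk],q[bk,2],rcond=None)[0]; print('plane',w,best,len(q), q[bk].min(0),q[bk].max(0))
        print(cv2.minAreaRect((q[bk][:,:2]*1000).astype(np.float32)))
E
```

```text
scene blue 86 med [ 0.4802 -0.0201  0.0631] min [ 0.4642 -0.0342  0.0515] max [0.6566 0.4109 0.1427] px 282.8 237.1
scene yellow 211 med [0.4659 0.2896 0.1061] min [ 0.4571  0.2203 -0.0024] max [0.5916 0.3599 0.1379] px 199.4 279.0
scene yellowbig 442 med [0.4063 0.4184 0.1408] min [ 0.3974  0.3602 -0.0053] max [0.5694 0.4329 0.1789] px 163.4 312.0
scene standtop 752 med [0.4907 0.2872 0.0701] min [0.4369 0.1507 0.0621] max [0.7435 0.3591 0.075 ] px 187.1 262.8
scene block 2807 med [0.561  0.0017 0.0868] min [ 0.4769 -0.0976  0.0301] max [0.6399 0.0655 0.1192] px 274.4 217.3
((561.08203125, -16.41668701171875), (167.8080596923828, 156.10044860839844), 3.9270079135894775)
plane [ 0.30756765  0.02100021 -0.08059656] 1567 2807 [ 0.49728202 -0.0960452   0.0711977 ] [0.63726817 0.06272648 0.11561473]
((567.284423828125, -16.051429748535156), (133.6082000732422, 153.67337036132812), 4.05037260055542)
top blue 60 med [ 0.4853 -0.0243  0.0588] min [ 0.471  -0.0344 -0.0073] max [ 0.5086 -0.0148  0.0669] px 279.5 240.2
top yellow 23 med [0.4675 0.2765 0.1074] min [0.4642 0.2726 0.0806] max [0.4777 0.2876 0.1337] px 192.0 242.0
top yellowbig 102 med [0.419  0.4081 0.1529] min [ 0.4044  0.3974 -0.0021] max [0.4567 0.4789 0.1797] px 148.9 255.1
top standtop 397 med [0.499  0.2745 0.0689] min [0.4427 0.1519 0.0622] max [0.7437 0.3599 0.075 ] px 196.9 215.5
top block 1688 med [ 0.5743 -0.0175  0.0924] min [ 0.504  -0.0965  0.033 ] max [0.6523 0.0617 0.119 ] px 278.1 213.8
((576.5043334960938, -17.45970916748047), (145.50852966308594, 150.22276306152344), 3.566016912460327)
plane [ 0.30563862  0.01631802 -0.08182993] 984 1688 [ 0.50459169 -0.09646656  0.06973291] [0.63898609 0.06083964 0.11500258]
((571.2685546875, -17.915077209472656), (131.54637145996094, 149.60459899902344), 3.8678805828094482)
```

View pics/crop1.png

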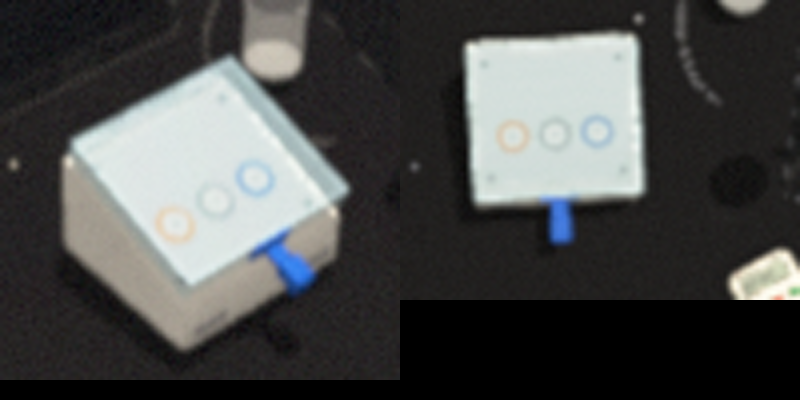

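The orange ring is the left-hand tile (largest y), and the block yaw is about 3.9°. The cover is about 0.05–0.1 rad open. I'll check the tower's extent and work out the transit.

```bash
cat >> h.py <<'E'
def loc(*targets):
    p,r,o=pose()
    print('t',round(o['time_s'],2),'tcp',p.round(4),'rot',np.round(o['tool_rot'],2),'F',np.round(o['force'],1),'w',round(o['grip_width'],4))
    for t in targets:
        d=r.inv().apply(np.array(t[:3])-p); y=r.as_euler('xyz',degrees=True)[2]
        print(np.round(t,3),'->',d.round(4), 'yaw', round(-np.radians(t[3]-y),3) if len(t)>3 else '')
E
python3 - <<'E'
from h import *
for n in('top','scene'):
    D=np.load(n+'0.npz');P=D['P'];m=(P[...,2]>.1)&(P[...,2]<.42)&(P[...,1]<-.12)&(P[...,1]>-.5)&(P[...,0]>.3)&(D['d']>0)
    q=P[m];print(np.percentile(q,[0.5,2,98,99.5],axis=0).round(3))
loc((.25,-.42,.28,10),(.36,-.3,.28,4),(.42,-.12,.25,4),(.476,-.0245,.15,3.9))
E
```

```text
[[ 0.49  -0.492  0.102]
 [ 0.496 -0.468  0.108]
 [ 1.104 -0.147  0.367]
 [ 1.111 -0.126  0.389]]
[[ 0.481 -0.448  0.102]
 [ 0.489 -0.43   0.107]
 [ 1.079 -0.232  0.364]
 [ 1.103 -0.211  0.388]]
t 0.1 tcp [ 0.2232 -0.61    0.2216] rot [-1.7991e+02  1.0000e-02  2.0100e+01] F [ 0.5 -0.4 -0. ] w 0.087
[ 0.25 -0.42  0.28 10.  ] -> [ 0.0905 -0.1693 -0.0581] yaw 0.176
[ 0.36 -0.3   0.28  4.  ] -> [ 0.235  -0.2442 -0.058 ] yaw 0.281
[ 0.42 -0.12  0.25  4.  ] -> [ 0.3532 -0.3925 -0.0278] yaw 0.281
[ 0.476 -0.024  0.15   3.9  ] -> [ 0.4387 -0.4628  0.0723] yaw 0.283
```

Request:
{"name": "servo_tool", "arguments": {
  "plan": [
    [[0.087,0.018,-0.034,-0.012,0.035],[0.087,0.036,-0.068,-0.024,0.07],[0.087,0.054,-0.102,-0.036,0.105],[0.087,0.072,-0.136,-0.048,0.14],[0.087,0.09,-0.169,-0.058,0.175],[0.087,0.115,-0.182,-0.058,0.2],[0.087,0.14,-0.195,-0.058,0.22],[0.087,0.165,-0.208,-0.058,0.24],[0.087,0.19,-0.221,-0.058,0.26],[0.087,0.21,-0.232,-0.058,0.28],[0.087,0.225,-0.25,-0.058,0.28],[0.087,0.24,-0.275,-0.058,0.28]]
  ]
}}

```text
time_s: 1.1
tool_pos: [0.3545, -0.2688, 0.2794]
tool_rot: [-179.9, 0.1, 4.0]
force: [0.1, 1.0, -0.3]
grip_width: 0.0868
```

Request:
{"name": "servo_tool", "arguments": {
  "plan": [
    [[0.087,0.018,-0.036,0.0,0],[0.087,0.037,-0.072,0.01,0],[0.087,0.056,-0.108,0.02,0],[0.087,0.076,-0.144,0.03,0],[0.087,0.092,-0.168,0.05,0],[0.087,0.11,-0.195,0.07,0],[0.087,0.125,-0.22,0.09,0],[0.087,0.138,-0.235,0.11,0],[0.087,0.138,-0.235,0.129,0],[0.087,0.138,-0.235,0.129,0]]
  ]
}}

```text
time_s: 1.93
tool_pos: [0.4728, -0.0227, 0.147]
tool_rot: [-179.7, 0.5, 4.2]
force: [-1.2, -1.1, 0.6]
grip_width: 0.0869
```

```bash
python3 - <<'E'
from h import *
loc((.476,-.0245,.037,3.9))
c=cam('scene');P=cloud(c);hsv=cv2.cvtColor(c['image'],cv2.COLOR_RGB2HSV).astype(int)
m=(hsv[...,0]>105)&(hsv[...,0]<125)&(hsv[...,1]>150)&(hsv[...,2]>80)&(P[...,0]>.44)&(P[...,0]<.52)&(abs(P[...,1]+.02)<.04)
v,u=np.nonzero(m);print(len(v),u.mean(),v.mean())
if len(v): print(np.percentile(P[m],[2,10,50,90,98],axis=0).round(4))
save('s2',cv2.resize(c['image'][120:280,190:400],None,fx=3.5,fy=3.5,interpolation=cv2.INTER_CUBIC))
E
```

```text
t 1.93 tcp [ 0.4728 -0.0227  0.147 ] rot [-179.72    0.45    4.22] F [-1.2 -1.1  0.6] w 0.0869
[ 0.476 -0.024  0.037  3.9  ] -> [0.0039 0.0025 0.11  ] yaw 0.006
73 296.9178082191781 236.5205479452055
[[ 0.4653 -0.0295  0.0513]
 [ 0.4668 -0.0263  0.0561]
 [ 0.4777 -0.021   0.0627]
 [ 0.4998 -0.0145  0.0669]
 [ 0.5028 -0.0135  0.0713]]
```

View pics/s2.png

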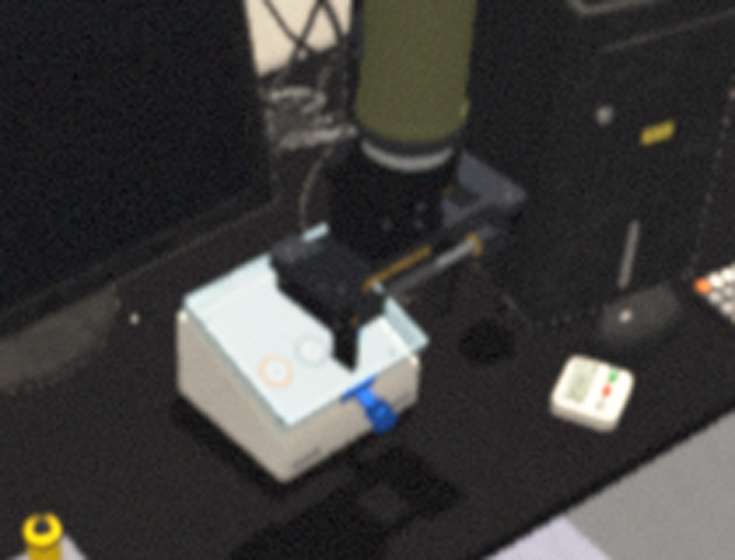

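The open gripper is right over the lug (lug at about (378,412) in the crop). I'll go down and pinch.

Request:
{"name": "servo_tool", "arguments": {
  "plan": [
    [[0.06,0.003,0.002,0.02,0],[0.05,0.003,0.002,0.045,0],[0.05,0.003,0.002,0.07,0],[0.05,0.003,0.002,0.09,0],[0.05,0.003,0.002,0.103,0],[0.05,0.003,0.002,0.11,0],[0.05,0.003,0.002,0.11,0],[0.03,0.003,0.002,0.11,0],[0.005,0.003,0.002,0.11,0],[0.005,0.003,0.002,0.11,0],[0.005,0.003,0.002,0.11,0],[0.005,0.003,0.002,0.11,0]]
  ],
  "force": 6
}}

```text
time_s: 2.98
tool_pos: [0.4766, -0.0255, 0.0395]
tool_rot: [-179.8, 0.3, 4.1]
force: [-0.0, -0.7, 1.2]
grip_width: 0.0245
```

Request:
{"name": "servo_tool", "arguments": {
  "plan": [
    [[0.005,0,0,0.003,0],[0.005,0,0,0.003,0],[0.005,0,0,0.003,0]]
  ]
}}

```text
time_s: 3.23
tool_pos: [0.4773, -0.025, 0.0367]
tool_rot: [-179.8, 0.2, 4.1]
force: [3.0, 1.7, -0.3]
grip_width: 0.0178
```

```bash
python3 - <<'E'
from h import *
p,r,o=pose(); print(p,o['force'],o['grip_width'])
a=.166; hz=.092; ps=p[2]+.0187; print('pinch z',ps)
th0=np.arcsin((hz-ps)/a); ux=np.array([np.cos(np.radians(3.9)),np.sin(np.radians(3.9)),0])
hinge=np.r_[p[:2],0]+ux*a*np.cos(th0); print('hinge',hinge,'th0',th0)
for k in range(1,41):
    t=-th0+k*.05
    d=ux*(a*np.cos(th0)-a*np.cos(t))+np.array([0,0,a*(np.sin(t)+np.sin(th0))])
    if k%2==0: print(k*.05,(r.inv().apply(d)*1000).round(1))
E
```

```text
[ 0.4772806  -0.02502246  0.03667298] [ 3.03650423  1.67705969 -0.34168302] 0.017770284336579047
pinch z 0.05537298262925891
hinge [ 0.63881447 -0.01401019  0.        ] th0 0.22247539426729587
0.1 [ -2.9  -0.1 -16.3]
0.2 [ -4.2  -0.1 -32.9]
0.30000000000000004 [ -3.8  -0.2 -49.5]
0.4 [ -1.7  -0.2 -65.9]
0.5 [  2.   -0.3 -82.1]
0.6000000000000001 [  7.3  -0.3 -97.8]
0.7000000000000001 [  14.1   -0.4 -113. ]
0.8 [  22.4   -0.4 -127.3]
0.9 [  32.1   -0.4 -140.8]
1.0 [  43.1   -0.4 -153.2]
1.1 [  55.3   -0.4 -164.5]
1.2000000000000002 [  68.5   -0.4 -174.5]
1.3 [  82.7   -0.4 -183.1]
1.4000000000000001 [  97.7   -0.3 -190.3]
1.5 [ 113.3   -0.3 -195.9]
1.6 [ 129.4   -0.2 -200. ]
1.7000000000000002 [ 1.458e+02 -2.000e-01 -2.024e+02]
1.8 [ 1.624e+02 -1.000e-01 -2.031e+02]
1.9000000000000001 [ 1.789e+02 -1.000e-01 -2.023e+02]
2.0 [ 195.3    0.  -199.7]
```

Request:
{"name": "servo_tool", "arguments": {
  "plan": [
    [[0.005,-0.0015,0,-0.008,0],[0.005,-0.003,0,-0.016,0],[0.005,-0.0037,0,-0.0245,0],[0.005,-0.0042,0,-0.033,0],[0.005,-0.004,0,-0.041,0],[0.005,-0.0038,0,-0.0495,0],[0.005,-0.003,0,-0.0575,0],[0.005,-0.0017,0,-0.066,0],[0.005,0,0,-0.074,0],[0.005,0.002,0,-0.082,0],[0.005,0.0045,0,-0.09,0],[0.005,0.0073,0,-0.098,0]]
  ]
}}

```text
time_s: 4.23
tool_pos: [0.4845, -0.0246, 0.1353]
tool_rot: [-179.8, 0.3, 4.1]
force: [-3.9, 1.3, -0.6]
grip_width: 0.0178
```

Request:
{"name": "servo_tool", "arguments": {
  "plan": [
    [[0.005,0.003,0,-0.007,0],[0.005,0.007,0,-0.0145,0],[0.005,0.011,0,-0.022,0],[0.005,0.015,0,-0.029,0],[0.005,0.02,0,-0.036,0],[0.005,0.025,0,-0.0425,0],[0.005,0.03,0,-0.0485,0],[0.005,0.036,0,-0.055,0],[0.005,0.042,0,-0.0605,0],[0.005,0.048,0,-0.066,0],[0.005,0.0545,0,-0.0715,0],[0.005,0.061,0,-0.076,0]]
  ]
}}

```text
time_s: 5.23
tool_pos: [0.5468, -0.0203, 0.2117]
tool_rot: [-179.8, 0.2, 4.1]
force: [-3.6, 2.1, 2.0]
grip_width: 0.018
```

Request:
{"name": "servo_tool", "arguments": {
  "plan": [
    [[0.005,0.006,0,-0.0045,0],[0.005,0.013,0,-0.0085,0],[0.005,0.02,0,-0.012,0],[0.005,0.028,0,-0.0155,0],[0.005,0.036,0,-0.0185,0],[0.005,0.043,0,-0.021,0],[0.005,0.051,0,-0.023,0],[0.005,0.059,0,-0.025,0],[0.005,0.067,0,-0.0265,0],[0.005,0.076,0,-0.0275,0],[0.005,0.084,0,-0.028,0],[0.005,0.092,0,-0.028,0]]
  ]
}}

```text
time_s: 6.23
tool_pos: [0.6401, -0.0139, 0.2399]
tool_rot: [-179.8, 0.1, 4.1]
force: [-0.4, 0.1, 5.7]
grip_width: 0.0178
```

Request:
{"name": "servo_tool", "arguments": {
  "plan": [
    [[0.005,0.006,0,0,0],[0.005,0.012,0,0.0005,0],[0.005,0.018,0,0.001,0],[0.005,0.022,0,0.0015,0],[0.005,0.025,0,0.002,0],[0.005,0.025,0,0.002,0],[0.005,0.025,0,0.002,0]]
  ]
}}

```text
time_s: 6.82
tool_pos: [0.6655, -0.0121, 0.2378]
tool_rot: [-179.8, 0.1, 4.1]
force: [0.8, 0.9, 2.4]
grip_width: 0.0176
```

```bash
python3 - <<'E'
from h import *
loc()
c=cam('scene');save('s3',cv2.resize(c['image'][100:300,130:400],None,fx=2.9,fy=2.9,interpolation=cv2.INTER_CUBIC))
E
```

```text
t 6.82 tcp [ 0.6655 -0.0121  0.2378] rot [-1.7978e+02  7.0000e-02  4.1100e+00] F [0.8 0.9 2.4] w 0.0176
```

View pics/s3.png

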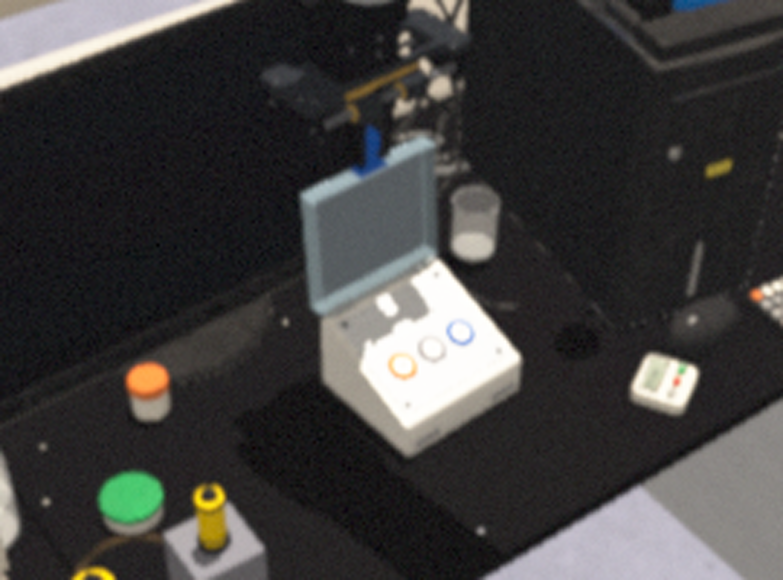

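The cover is up and the tiles are exposed. I'll push a little more so it's surely on its stop.

Request:
{"name": "servo_tool", "arguments": {
  "plan": [
    [[0.005,0.003,0,0.0003,0],[0.005,0.006,0,0.001,0],[0.005,0.009,0,0.0015,0],[0.005,0.009,0,0.0015,0],[0.005,0.009,0,0.0015,0]]
  ]
}}

```text
time_s: 7.28
tool_pos: [0.6721, -0.0117, 0.2356]
tool_rot: [-179.8, 0.4, 4.1]
force: [-5.8, 0.5, 3.5]
grip_width: 0.0176
```

The reaction is now −5.8 N in x, so the cover is on its stop. I'll release, rise and locate everything without the arm in the way.

Request:
{"name": "servo_tool", "arguments": {
  "plan": [
    [[0.03,-0.001,0,0,0],[0.05,-0.001,0,0,0],[0.05,-0.001,0,0,0],[0.05,-0.001,0,0,0],[0.05,-0.001,0,-0.01,0],[0.05,-0.001,0,-0.03,0],[0.05,-0.001,0,-0.05,0],[0.05,-0.001,0,-0.075,0],[0.05,-0.03,0,-0.08,0],[0.05,-0.07,-0.03,-0.08,0],[0.05,-0.1,-0.065,-0.08,0],[0.05,-0.13,-0.1,-0.08,0]]
  ]
}}

```text
time_s: 8.28
tool_pos: [0.5469, 0.0666, 0.3175]
tool_rot: [-179.8, 0.4, 4.0]
force: [1.0, 1.3, 1.5]
grip_width: 0.0502
```

```bash
python3 - <<'E'
from h import *
loc()
S=cam('scene');T=cam('top')
rays={}
for n,c in(('scene',S),('top',T)):
    np.savez(n+'1',img=c['image'],P=cloud(c),d=c['range_z'],T=c['T'],K=c['mtx'])
    P=cloud(c);hsv=cv2.cvtColor(c['image'],cv2.COLOR_RGB2HSV).astype(int);H,Sa,V=hsv[...,0],hsv[...,1],hsv[...,2]
    W=(abs(P[...,0]-.56)<.09)&(abs(P[...,1]+.02)<.09)&(P[...,2]>.03)&(P[...,2]<.11)
    for l,m in(('orange',(H>7)&(H<24)&(Sa>60)),('blue',(H>98)&(H<125)&(Sa>80))):
        m=m&W;v,u=np.nonzero(m)
        if len(v): print(n,l,len(v),u.mean().round(2),v.mean().round(2),P[m].mean(0).round(4),np.ptp(u),np.ptp(v))
    W=(P[...,1]>.2)&(P[...,1]<.36)&(P[...,0]>.38)&(P[...,0]<.55)
    m=W&(H>20)&(H<33)&(Sa>140)&(V>90)&(P[...,2]>.05);v,u=np.nonzero(m);q=P[m];print(n,'yellow',len(v),np.percentile(q,[2,50,98],axis=0).round(4).tolist())
    m=W&(P[...,2]>.064)&(P[...,2]<.074)&(Sa<70);q=P[m];print(n,'stand',len(q),cv2.minAreaRect((q[:,:2]*1000).astype(np.float32)),q.mean(0))
    m=W&(P[...,2]>.125)&(P[...,2]<.15);q=P[m];print(n,'cap',len(q),q.mean(0) if len(q) else '',np.ptp(q,0) if len(q) else '')
s=np.hstack([cv2.resize(S['image'][165:265,180:320],(400,286),interpolation=cv2.INTER_CUBIC),cv2.resize(T['image'][180:280,170:310],(400,286),interpolation=cv2.INTER_CUBIC)])
save('s4',s)
E
```

```text
t 8.28 tcp [0.5469 0.0666 0.3175] rot [-179.81    0.35    3.99] F [1.  1.3 1.5] w 0.0502
scene orange 32 268.28 226.84 [0.557  0.0225 0.063 ] 9 8
scene yellow 173 [[0.4588, 0.2763, 0.0808], [0.4644, 0.2893, 0.1147], [0.4802, 0.2972, 0.1368]]
scene stand 403 ((471.2417297363281, 285.6040954589844), (65.88153076171875, 67.9410629272461), 89.42288208007812) [0.46432018 0.28947252 0.07032119]
scene cap 74 [0.46880459 0.2872119  0.1317015 ] [0.02592589 0.02295848 0.01294088]
top yellow 33 [[0.4639, 0.2724, 0.0812], [0.4693, 0.2774, 0.1174], [0.4779, 0.2875, 0.1334]]
top stand 226 ((475.5688171386719, 284.4571228027344), (65.88101196289062, 64.9805679321289), 88.62336730957031) [0.4756149  0.2826027  0.06891969]
top cap 36 [0.4755981  0.28449596 0.13082397] [0.02118055 0.02087594 0.01231307]
```

View pics/s4.png

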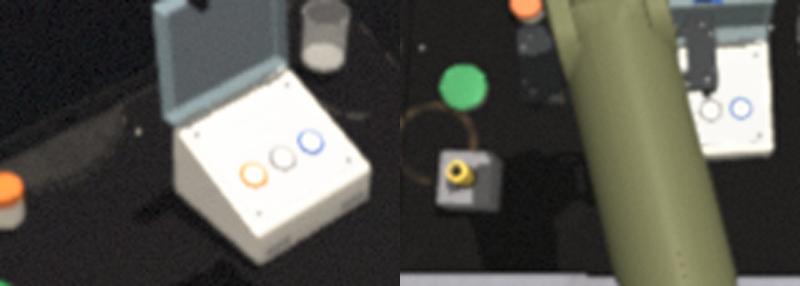

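The cover stays open, and the orange ring is unobstructed at scene pixel (268,227). The probe axis is near (0.4735, 0.2855), so I'll move above it.

Request:
{"name": "servo_tool", "arguments": {
  "plan": [
    [[0.06,-0.008,-0.03,0.01,0],[0.06,-0.016,-0.06,0.02,0],[0.06,-0.024,-0.09,0.035,0],[0.06,-0.032,-0.12,0.05,0],[0.06,-0.04,-0.15,0.065,0],[0.06,-0.048,-0.18,0.085,0],[0.06,-0.053,-0.205,0.105,0],[0.06,-0.058,-0.2235,0.12,0],[0.06,-0.058,-0.2235,0.135,0],[0.06,-0.058,-0.2235,0.145,0],[0.06,-0.058,-0.2235,0.145,0]]
  ]
}}

```text
time_s: 9.3
tool_pos: [0.4662, 0.2914, 0.1734]
tool_rot: [-179.9, 0.5, 4.7]
force: [0.6, -1.1, 0.0]
grip_width: 0.0599
```

```bash
python3 - <<'E'
from h import *
loc((.4735,.2855,.084,3.9))
# orange from both initial/late pictures on tile-top plane
import json
ps=[]
c=dict(np.load('scene1.npz'));t=dict(np.load('top0.npz'));tc=dict(np.load('top1.npz'))
hsv=cv2.cvtColor(t['img'],cv2.COLOR_RGB2HSV).astype(int);sub=hsv[212:226,260:276];m=(sub[...,0]>7)&(sub[...,0]<26)&(sub[...,1]>18)&(sub[...,2]>100)
v,u=np.nonzero(m);print(len(v),u.mean()+260,v.mean()+212)
ux=np.array([np.cos(np.radians(3.9)),np.sin(np.radians(3.9)),0]);uy=np.array([-ux[1],ux[0],0])
n=-ux*np.sin(np.radians(20))+np.array([0,0,np.cos(np.radians(20))])
p0=np.array([.570,-.0178,.065])+.004*n
for (px,T,K) in(((268.28,226.84),c['T'],c['K']),((u.mean()+260,v.mean()+212),tc['T'],tc['K']),((268.3,219.2),tc['T'],tc['K'])):
    d=T[:3,:3]@np.array([(px[0]-K[0,2])/K[0,0],-(px[1]-K[1,2])/K[1,1],-1]);o=T[:3,3]
    X=o+d*((p0-o)@n)/(d@n);print(X.round(4),'block-frame',((X-p0)@ux).round(4),((X-p0)@uy).round(4))
# plane fit of bare face in scene1
P=c['P'];m=(abs((P-p0)@ux)<.05)&(abs((P-p0)@uy)<.06)&(abs((P-p0)@n)<.02);q=P[m]
w=np.linalg.lstsq(np.c_[q[:,:2],np.ones(len(q))],q[:,2],rcond=None)[0];print('face',w,np.degrees(np.arctan(np.hypot(*w[:2]))),np.degrees(np.arctan2(w[1],w[0])),'z@p0',w@[p0[0],p0[1],1],p0)
E
```

```text
t 9.3 tcp [0.4662 0.2914 0.1734] rot [-179.91    0.47    4.74] F [ 0.6 -1.1  0. ] w 0.0599
[0.474 0.286 0.084 3.9  ] -> [0.0075 0.0067 0.0894] yaw 0.015
34 267.7352941176471 218.5
[0.5554 0.0237 0.065 ] block-frame -0.0104 0.0424
[0.5619 0.0191 0.0672] block-frame -0.0042 0.0374
[0.5596 0.017  0.0663] block-frame -0.0067 0.0355
face [ 0.35963397  0.02866123 -0.13953504] 19.838138043819775 4.556588930440604 z@p0 0.0644526174771505 [ 0.56863509 -0.01789305  0.06875877]
```

Request:
{"name": "servo_tool", "arguments": {
  "plan": [
    [[0.06,0.007,0.0065,0.0,0.01],[0.06,0.0075,0.0065,0.02,0.015],[0.06,0.0075,0.0065,0.045,0.015],[0.06,0.0075,0.0065,0.07,0.015],[0.06,0.0075,0.0065,0.085,0.015],[0.06,0.0075,0.0065,0.09,0.015],[0.04,0.0075,0.0065,0.09,0.015],[0.01,0.0075,0.0065,0.09,0.015],[0.01,0.0075,0.0065,0.09,0.015],[0.01,0.0075,0.0065,0.09,0.015],[0.01,0.0075,0.0065,0.09,0.015],[0.01,0.0075,0.0065,0.09,0.015]]
  ],
  "force": 8
}}

```text
time_s: 10.3
tool_pos: [0.4739, 0.2858, 0.0841]
tool_rot: [-179.9, 0.4, 3.9]
force: [-0.4, 0.7, 0.2]
grip_width: 0.0279
```

Request:
{"name": "servo_tool", "arguments": {
  "plan": [
    [[0.01,0,0,0,0],[0.01,0,0,0,0],[0.01,0,0,-0.005,0],[0.01,0,0,-0.012,0],[0.01,0,0,-0.02,0],[0.01,0,0,-0.028,0],[0.01,0,0,-0.036,0],[0.01,0,0,-0.044,0],[0.01,0,0,-0.05,0],[0.01,0,0,-0.055,0],[0.01,0,0,-0.055,0],[0.01,0,0,-0.055,0]]
  ],
  "force": 8
}}

```text
time_s: 11.3
tool_pos: [0.4745, 0.2866, 0.1397]
tool_rot: [-179.8, 0.3, 3.9]
force: [0.4, 0.2, -1.7]
grip_width: 0.0237
```

```bash
python3 - <<'E'
from h import *
loc()
c=cam('scene');save('s5',cv2.resize(c['image'][215:335,130:290],(800,600),interpolation=cv2.INTER_CUBIC))
E
```

```text
t 11.3 tcp [0.4745 0.2866 0.1397] rot [-179.84    0.33    3.91] F [ 0.4  0.2 -1.7] w 0.0237
```

View pics/s5.png

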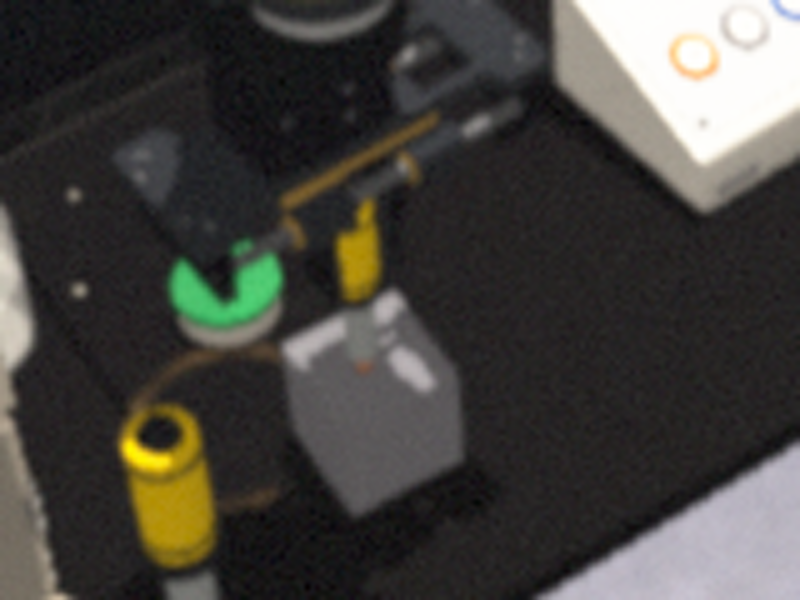

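The probe is lifted and held, with its copper tip still just inside the hole (crop (363,365)). I'll tilt it against the rim with a light grip.

Request:
{"name": "servo_tool", "arguments": {
  "plan": [
    [[0.01,-0.003,0,0.0005,0],[0.01,-0.006,0,0.001,0],[0.01,-0.01,0,0.0013,0],[0.01,-0.014,0,0.0018,0],[0.01,-0.018,0,0.0025,0],[0.01,-0.022,0,0.0033,0],[0.01,-0.026,0,0.0042,0],[0.01,-0.03,0,0.005,0],[0.01,-0.034,0,0.006,0],[0.01,-0.037,0,0.0065,0],[0.01,-0.037,0,0.0065,0],[0.01,-0.037,0,0.0065,0]]
  ],
  "force": 4
}}

```text
time_s: 12.35
tool_pos: [0.4369, 0.2839, 0.1329]
tool_rot: [-179.9, 0.4, 3.9]
force: [0.5, 0.3, -2.2]
grip_width: 0.0236
```

```bash
python3 - <<'E'
from h import *
loc()
c=cam('scene');save('s6',cv2.resize(c['image'][215:335,130:290],(800,600),interpolation=cv2.INTER_CUBIC))
E
```

```text
t 12.35 tcp [0.4369 0.2839 0.1329] rot [-179.86    0.4     3.91] F [ 0.5  0.3 -2.2] w 0.0236
```

View pics/s6.png

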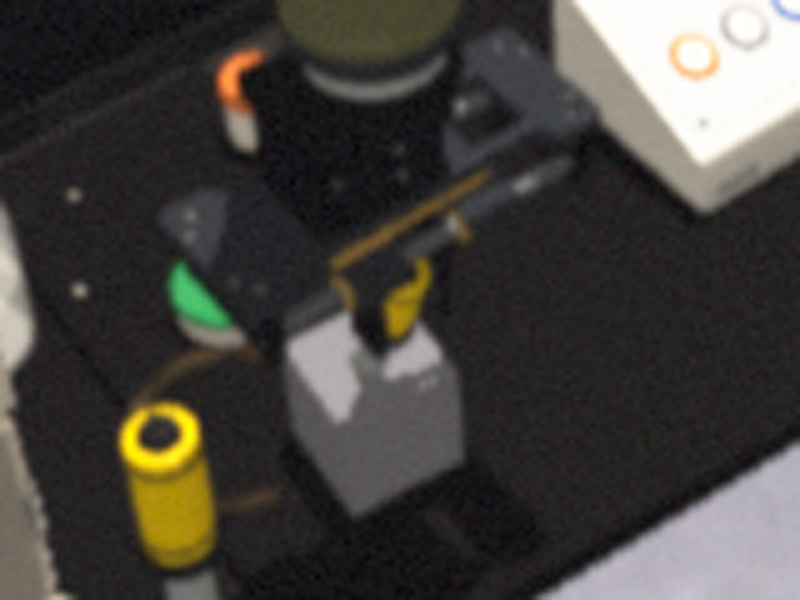

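It has tilted clearly. I'll tighten, lift clear, hold, and measure the angle.

Request:
{"name": "servo_tool", "arguments": {
  "plan": [
    [[0.01,0,0,0,0],[0.01,0,0,0,0],[0.01,0.001,0,-0.008,0],[0.01,0.003,0,-0.02,0],[0.01,0.006,0,-0.04,0],[0.01,0.006,0,-0.06,0],[0.01,0.006,0,-0.08,0],[0.01,0.006,0,-0.1,0],[0.01,0.006,0,-0.11,0],[0.01,0.006,0,-0.11,0],[0.01,0.006,0,-0.11,0]]
  ],
  "force": 30
}}

```text
time_s: 13.32
tool_pos: [0.444, 0.2843, 0.2433]
tool_rot: [-179.8, 0.3, 3.9]
force: [-0.1, 0.1, -1.7]
grip_width: 0.0235
```

```bash
python3 - <<'E'
from h import *
loc()
c=cam('scene');np.savez('s7',img=c['image'],P=cloud(c),T=c['T'],K=c['mtx'])
p,r,o=pose();pin=p+r.apply([0,0,-.0187]);q=np.r_[pin,1]@c['camera_from_world'].T;K=c['mtx']
u,v=K[0,0]*q[0]/-q[2]+K[0,2],K[1,2]-K[1,1]*q[1]/q[2]*1  if False else K[1,1]*(-q[1])/-q[2]+K[1,2];print('pinch px',u,v)
u0,v0=int(u)-45,int(v)-25;print(u0,v0)
save('s7',cv2.resize(c['image'][v0:v0+75,u0:u0+100],(800,600),interpolation=cv2.INTER_CUBIC))
E
```

```text
t 13.32 tcp [0.444  0.2843 0.2433] rot [-179.84    0.34    3.9 ] F [-0.1  0.1 -1.7] w 0.0235
pinch px 204.67345086367254 240.1292959258745
159 215
```

View pics/s7.png

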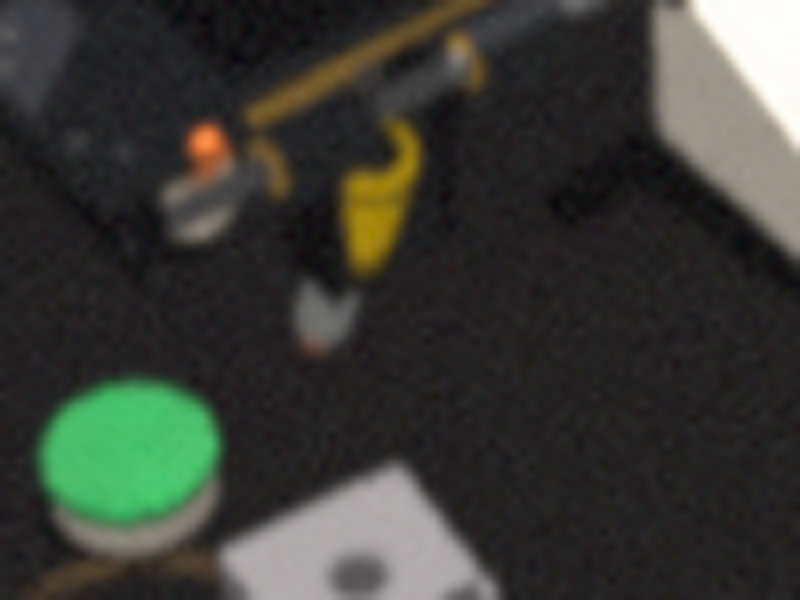

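The tip is at crop (312,350), which is pixel (198,259), with the barrel above it. I'll fit the tilt numerically from that and from depth.

```bash
cat >> h.py <<'E'
def proj(X,T,K):
    q=(np.asarray(X)-T[:3,3])@T[:3,:3]
    return np.array([K[0,0]*q[...,0]/-q[...,2]+K[0,2],K[1,1]*q[...,1]/q[...,2]+K[1,2]]).T
E
python3 - <<'E'
from h import *
p,r,o=pose();pin=p+r.apply([0,0,-.0187])
D=np.load('s7.npz');T,K,P,img=D['T'],D['K'],D['P'],D['img']
tx=r.apply([1,0,0]);tz=r.apply([0,0,1])
for a in(10,15,20,25,30,35):
    ax=np.cos(np.radians(a))*tz+np.sin(np.radians(a))*tx   # toward tip
    print(a,*[proj(pin+ax*l,T,K).round(1) for l in(.095,.083,.033)])
hsv=cv2.cvtColor(img,cv2.COLOR_RGB2HSV).astype(int)
win=np.zeros(img.shape[:2],bool);win[248:262,193:207]=1
g=win&(hsv[...,2]>75)
v,u=np.nonzero(g)
X=P[g];
uy=r.apply([0,1,0])
for a,b,x in sorted(zip(v,u,X),key=lambda z:z[:2]): print(a,b,img[a,b],'rel pinch: x %.3f y %.3f z %.3f'%tuple(r.inv().apply(x-pin)))
E
```

```text
10 [203.4 264.2] [203.6 261.4] [204.2 248.9]
15 [201.4 261.7] [201.8 259.2] [203.5 248. ]
20 [199.4 259.1] [200.  256.8] [202.8 247. ]
25 [197.5 256.3] [198.3 254.4] [202.1 246. ]
30 [195.6 253.4] [196.6 251.9] [201.4 245. ]
35 [193.7 250.5] [195.  249.3] [200.7 243.9]
248 203 [86 72 29] rel pinch: x 0.000 y -0.006 z 0.021
248 204 [96 81 21] rel pinch: x -0.000 y -0.004 z 0.022
248 205 [87 72 23] rel pinch: x -0.003 y -0.003 z 0.021
251 197 [89 90 87] rel pinch: x 0.025 y -0.008 z 0.050
251 198 [80 81 79] rel pinch: x 0.019 y -0.009 z 0.044
252 196 [80 77 74] rel pinch: x 0.193 y 0.083 z 0.253
252 197 [101 100  97] rel pinch: x 0.024 y -0.009 z 0.052
252 198 [101 100  98] rel pinch: x 0.019 y -0.009 z 0.047
252 199 [86 86 83] rel pinch: x 0.016 y -0.008 z 0.046
252 202 [78 79 75] rel pinch: x 0.011 y -0.003 z 0.045
253 196 [90 90 88] rel pinch: x 0.031 y -0.008 z 0.061
253 197 [109 107 104] rel pinch: x 0.021 y -0.011 z 0.052
253 198 [108 109 106] rel pinch: x 0.018 y -0.010 z 0.050
253 199 [105 104 101] rel pinch: x 0.017 y -0.008 z 0.049
253 200 [90 88 87] rel pinch: x 0.013 y -0.0
[... 957 characters left out ...]
32 y -0.008 z 0.073
256 197 [106 100  94] rel pinch: x 0.024 y -0.010 z 0.065
256 198 [112 107 102] rel pinch: x 0.026 y -0.007 z 0.068
256 199 [109 109 103] rel pinch: x 0.020 y -0.007 z 0.063
256 200 [105 104 101] rel pinch: x 0.021 y -0.004 z 0.066
256 201 [94 95 90] rel pinch: x 0.019 y -0.003 z 0.065
257 197 [105  88  81] rel pinch: x 0.025 y -0.010 z 0.069
257 198 [111  95  85] rel pinch: x 0.021 y -0.010 z 0.065
257 199 [105  96  90] rel pinch: x 0.023 y -0.006 z 0.070
257 200 [90 88 85] rel pinch: x 0.022 y -0.004 z 0.070
258 197 [85 61 51] rel pinch: x 0.033 y -0.006 z 0.082
258 198 [93 71 61] rel pinch: x 0.030 y -0.005 z 0.080
258 199 [88 72 64] rel pinch: x 0.024 y -0.006 z 0.074
```

The tilt fits at about 21°, against 20° wanted. I'll go to a hover about 30 mm above the tile along its normal.

Request:
{"name": "servo_tool", "arguments": {
  "plan": [
    [[0.01,0.003,0.015,0.0,0],[0.01,0.009,0.045,0.0,0],[0.01,0.015,0.075,0.0,0],[0.01,0.021,0.105,0.0,0],[0.01,0.027,0.135,0.0,0],[0.01,0.033,0.165,0.005,0],[0.01,0.039,0.195,0.015,0],[0.01,0.045,0.225,0.03,0],[0.01,0.05,0.25,0.05,0],[0.01,0.053,0.265,0.065,0],[0.01,0.053,0.27,0.078,0],[0.01,0.053,0.27,0.078,0]]
  ]
}}

```text
time_s: 14.37
tool_pos: [0.5113, 0.0158, 0.1589]
tool_rot: [-179.8, 0.9, 3.7]
force: [-0.6, -0.3, -0.0]
grip_width: 0.0232
```

```bash
cat > hov.py <<'E'
from h import *
import sys
loc()
p,r,o=pose();pin=p+r.apply([0,0,-.0187]);a=np.radians(21)
tip=pin+.095*r.apply([np.sin(a),0,np.cos(a)]);print('tip FK',tip.round(4))
ims=[]
for n in('scene','top'):
    c=cam(n);np.savez(n+sys.argv[1],img=c['image'],P=cloud(c),T=c['T'],K=c['mtx'])
    print(n,'tip px',proj(tip,c['T'],c['mtx']).round(1),'tile px',proj(np.array([.558,.021,.066]),c['T'],c['mtx']).round(1))
    u,v=proj(tip,c['T'],c['mtx']).astype(int);print('crop origin',u-25,v-35)
    ims.append(cv2.resize(c['image'][v-35:v+40,u-25:u+25],(400,600),interpolation=cv2.INTER_CUBIC))
save('hov'+sys.argv[1],np.hstack(ims))
E
python3 hov.py 8
```

```text
t 14.37 tcp [0.5113 0.0158 0.1589] rot [-179.81    0.9     3.7 ] F [-0.6 -0.3 -0. ] w 0.0232
tip FK [0.5441 0.0182 0.0884]
scene tip px [272.4 222.4] tile px [268.5 225.7]
crop origin 247 187
top tip px [267.9 222.3] tile px [267.2 219.6]
crop origin 242 187
```

View pics/hov8.png

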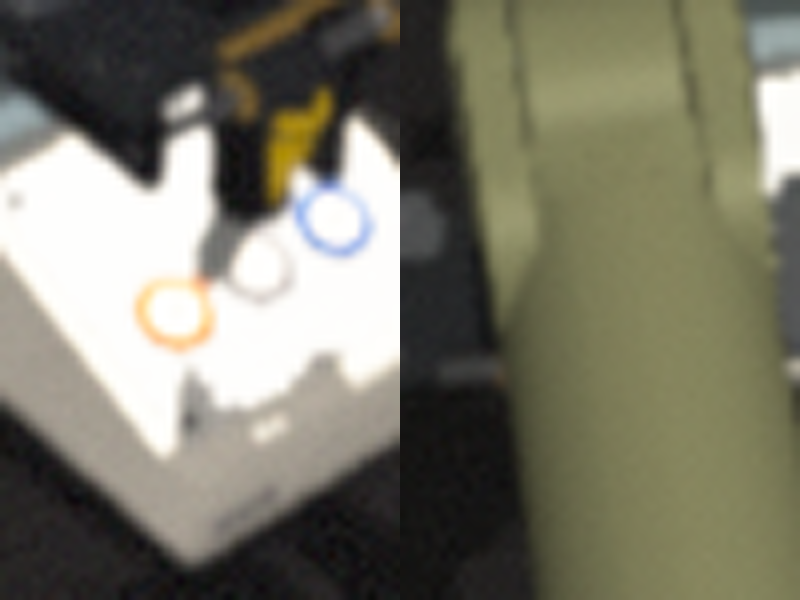

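The FK tip (272.4,222.4) agrees with the observed tip (272.4,222.2), and the ring centre is at (268.4,225.7), which matches the tile estimate. I'll work out the approach.

```bash
cat > app.py <<'E'
from h import *
p,r,o=pose();a=np.radians(21);ax=r.apply([np.sin(a),0,np.cos(a)])
tip=p+r.apply([0,0,-.0187])+.095*ax
b=np.radians(3.9);ux=np.array([np.cos(b),np.sin(b),0]);uy=np.array([-ux[1],ux[0],0]);s,cc=np.sin(np.radians(20)),np.cos(np.radians(20))
n=-ux*s+np.array([0,0,cc]);f=ux*cc+np.array([0,0,s]);c=np.array([.558,.021,.066])
e=tip-c;print('rot',np.round(o['tool_rot'],2),'F',o['force'].round(2),'Fn',(o['force']@n).round(2),'w',round(o['grip_width'],4),'t',o['time_s'])
print('angle',np.degrees(np.arccos(-ax@n)).round(2),'tip off n,f,y mm',(1000*np.array([e@n,e@f,e@uy])).round(2))
for h in(.006,.003,0,-.002,-.004): print('to n=%.3f'%h,r.inv().apply(-e+h*n).round(4))
print('1mm press',r.inv().apply(-.001*n).round(5))
E
python3 app.py
```

```text
rot [-179.8     0.6     3.92] F [ 0.86  0.45 -1.05] Fn -1.29 w 0.0231 t 14.4667
angle 0.45 tip off n,f,y mm [28.29 -2.02  1.09]
to n=0.006 [0.0097 0.0012 0.0202]
to n=0.003 [0.0108 0.0012 0.023 ]
to n=0.000 [0.0118 0.0012 0.0258]
to n=-0.002 [0.0126 0.0012 0.0276]
to n=-0.004 [0.0133 0.0012 0.0295]
1mm press [0.00035 0.      0.00094]
```

Request:
{"name": "servo_tool", "arguments": {
  "plan": [
    [[0.01,0.003,0.0004,0.005,0],[0.01,0.006,0.0008,0.011,0],[0.01,0.008,0.0012,0.016,0],[0.01,0.0095,0.0012,0.019,0],[0.01,0.0097,0.0012,0.0202,0],[0.01,0.0097,0.0012,0.0202,0],[0.01,0.0097,0.0012,0.0202,0]]
  ]
}}

```text
time_s: 15.05
tool_pos: [0.5228, 0.0184, 0.142]
tool_rot: [-179.8, 0.6, 3.9]
force: [-0.9, -0.4, -1.3]
grip_width: 0.0235
```

```bash
python3 hov.py 9 && python3 app.py
```

```text
t 15.05 tcp [0.5228 0.0184 0.142 ] rot [-179.8     0.59    3.93] F [-0.9 -0.4 -1.3] w 0.0235
tip FK [0.556  0.021  0.0717]
scene tip px [269.  224.6] tile px [268.5 225.7]
crop origin 243 189
top tip px [267.2 219.9] tile px [267.2 219.6]
crop origin 242 184
rot [-179.81    0.57    3.92] F [ 0.22 -0.1  -1.61] Fn -1.58 w 0.0232 t 15.15
angle 0.47 tip off n,f,y mm [ 6.18  0.26 -0.03]
to n=0.006 [-0.0002 -0.      0.0003]
to n=0.003 [ 0.0009 -0.      0.0031]
to n=0.000 [ 0.0019 -0.      0.0059]
to n=-0.002 [0.0026 0.     0.0078]
to n=-0.004 [0.0033 0.     0.0096]
1mm press [0.00035 0.      0.00094]
```

View pics/hov9.png

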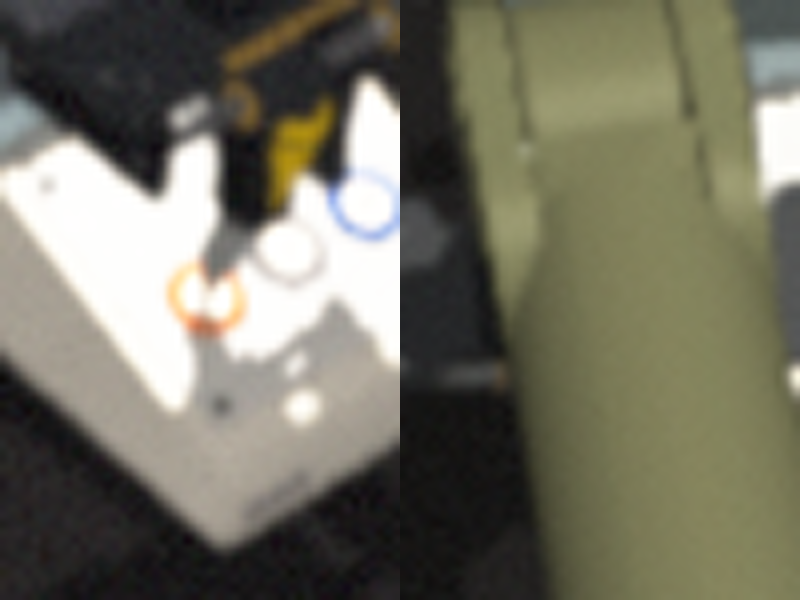

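The tip sits just above the ring's centre (crop (210,280) against (207,298)). I'll press down along the normal slowly and watch the force.

Request:
{"name": "servo_tool", "arguments": {
  "plan": [
    [[0.01,0.0004,0,0.0015,0],[0.01,0.0009,0,0.003,0],[0.01,0.0014,0,0.0045,0],[0.01,0.0019,0,0.006,0],[0.01,0.0019,0,0.006,0],[0.01,0.0019,0,0.006,0]]
  ]
}}

```text
time_s: 15.65
tool_pos: [0.5246, 0.0185, 0.136]
tool_rot: [-179.8, 0.6, 3.9]
force: [-0.1, 0.4, -1.2]
grip_width: 0.0232
```

```bash
python3 app.py; python3 - <<'E'
from h import *
import time
for i in range(3):
    c=cam('scene');print(readout.get_obs()['force'].round(2))
E
```

```text
rot [-179.8     0.59    3.92] F [-0.07  0.39 -1.24] Fn -1.16 w 0.0232 t 15.65
angle 0.46 tip off n,f,y mm [-0.23 -0.27  0.02]
to n=0.006 [-0.0019  0.     -0.0059]
to n=0.003 [-0.0009  0.     -0.0031]
to n=0.000 [ 0.0002  0.     -0.0003]
to n=-0.002 [0.0009 0.     0.0016]
to n=-0.004 [0.0016 0.     0.0034]
1mm press [0.00035 0.      0.00094]
[-0.72  0.16 -1.44]
[ 0.3  -0.34 -1.4 ]
[ 0.09  0.47 -0.88]
```

Request:
{"name": "servo_tool", "arguments": {
  "plan": [
    [[0.01,0.0004,0,0.0009,0],[0.01,0.0007,0,0.0019,0],[0.01,0.0007,0,0.0019,0],[0.01,0.0007,0,0.0019,0]]
  ]
}}

```text
time_s: 16.13
tool_pos: [0.5254, 0.0186, 0.1342]
tool_rot: [-179.8, 0.6, 3.9]
force: [-0.1, 0.1, -0.3]
grip_width: 0.0233
```

```bash
cat > fn.py <<'E'
from h import *
F=[]
for i in range(6):
    c=cam('scene');F.append(readout.get_obs()['force'])
F=np.array(F);b=np.radians(3.9);n=np.array([-np.cos(b)*.342,-np.sin(b)*.342,.94])
print('F',F.mean(0).round(2),'Fn',(F@n).mean().round(2),'+-',(F@n).std().round(2))
save('last',c['image'])
E
python3 fn.py; python3 app.py|head -3
```

```text
F [ 0.31  0.29 -1.24] Fn -1.27 +- 0.38
rot [-179.81    0.57    3.92] F [ 0.44  0.79 -1.33] Fn -1.42 w 0.0233 t 16.4333
angle 0.47 tip off n,f,y mm [-2.09 -0.06  0.03]
to n=0.006 [-0.0028  0.     -0.0076]
```

Request:
{"name": "servo_tool", "arguments": {
  "plan": [
    [[0.01,0.0003,0,0.0008,0],[0.01,0.0006,0,0.0016,0],[0.01,0.0006,0,0.0016,0],[0.01,0.0006,0,0.0016,0]]
  ]
}}

```text
time_s: 16.77
tool_pos: [0.526, 0.0186, 0.1328]
tool_rot: [-179.8, 0.6, 3.9]
force: [-0.8, 0.4, 0.6]
grip_width: 0.0237
```

```bash
python3 fn.py; python3 app.py|head -3
```

```text
F [-0.51 -0.29  0.37] Fn 0.53 +- 0.44
rot [-179.81    0.56    3.92] F [-0.17 -0.8  -0.28] Fn -0.19 w 0.0233 t 17.0667
angle 0.48 tip off n,f,y mm [-3.75  0.02  0.02]
to n=0.006 [-0.0034 -0.     -0.0091]
```

Contact: the normal force rose by about 1.9 N. I'll press about 2 mm more for half travel (about 3 N).

Request:
{"name": "servo_tool", "arguments": {
  "plan": [
    [[0.01,0.0004,0,0.001,0],[0.01,0.0008,0,0.002,0],[0.01,0.0008,0,0.002,0],[0.01,0.0008,0,0.002,0]]
  ]
}}

```text
time_s: 17.4
tool_pos: [0.5268, 0.0186, 0.1308]
tool_rot: [-179.8, 0.6, 3.9]
force: [-0.4, -0.1, 0.7]
grip_width: 0.0235
```

```bash
python3 fn.py; python3 app.py|head -3; python3 - <<'E'
from h import *
c=cam('scene');im=c['image'];save('fin',cv2.resize(im[170:270,200:333],(800,600),interpolation=cv2.INTER_CUBIC))
E
```

```text
F [-1.04 -0.01  1.45] Fn 1.72 +- 0.46
rot [-179.81    0.56    3.92] F [-1.45  0.52  1.24] Fn 1.65 w 0.0232 t 17.7
angle 0.48 tip off n,f,y mm [-5.88  0.1  -0.  ]
to n=0.006 [-0.0043 -0.     -0.0111]
```

View pics/fin.png

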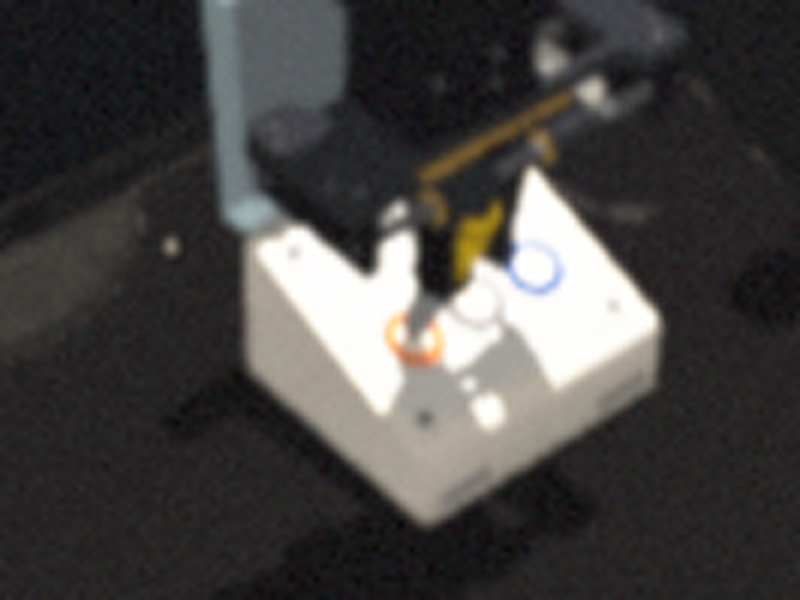

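```bash
python3 - <<'E'
from h import *
im=cv2.imread('pics/last.png')[...,::-1]
print('u 262..275');
for v in range(217,233): print(v,' '.join('%3d/%3d'%(im[v,u,0],im[v,u,2]) for u in range(262,276)))
E
```

```text
u 262..275
217 254/251 254/253 254/253 254/253 254/253 254/252 249/243 158/148  47/ 46  33/ 34  23/ 20  25/ 28  30/ 31  57/ 39
218 254/253 254/253 254/253 254/253 254/253 254/252 246/239 164/154  69/ 68  47/ 46  37/ 36  30/ 34  35/ 28  86/ 75
219 254/253 254/253 254/253 254/253 254/253 253/250 230/222 149/142  99/ 96  84/ 81  69/ 66  61/ 62  83/ 77 159/141
220 254/253 254/253 254/253 254/252 254/251 249/242 198/186 132/126 113/111 109/106 107/103 111/106 138/131 206/188
221 254/253 254/253 254/252 254/247 253/236 235/208 160/147 123/118 121/116 122/117 146/137 181/171 197/187 210/196
222 254/253 254/252 255/243 255/209 252/174 202/139 135/120 120/117 117/115 139/125 195/173 239/229 239/230 220/208
223 254/253 254/249 255/208 255/153 251/158 190/134 128/120 115/114 126/115 169/125 237/183 253/245 253/249 243/236
224 254/252 254/240 255/168 255/163 253/214 195/158 125/118 124/115 157/138 221/150 252/168 254/234 254/252 253/250
225 254/251 254/230 255/149 255/185 254/237 213/180 141/122 150/135 214/185 251/211 255/164 255/205 254/250 254/253
226 254/252 254/237 255/156 255/168 252/222 208/172 163/137 180/155 237/214 254/237 255/175 255/183 255/249 254/253
227 254/252 254/247 254/185 254/127 238/159 194/154 182/149 195/162 237/199 254/220 255/155 254/179 254/249 254/253
228 254/253 254/251 254/230 251/152 220/106 189/120 187/127 194/138 230/151 253/158 254/123 252/183 254/249 254/253
229 254/253 254/253 254/249 249/220 214/130 186/ 85 184/ 85 189/ 95 216/ 95 248/103 250/124 243/189 252/247 254/252
230 254/253 254/253 254/253 252/244 215/172 177/110 178/ 97 177/ 98 188/102 211/119 223/146 219/186 245/236 252/247
231 254/253 254/253 254/253 252/249 223/205 174/149 169/134 167/133 169/135 173/147 179/156 176/161 209/194 231/220
232 254/252 254/253 254/253 253/251 236/226 181/169 165/152 163/149 163/150 166/154 163/153 164/153 170/159 182/170
```

The tip ends at about (268,225.5), against a ring centre of (268.3,225.9), so it's within about 2 mm. Handing in.

```bash
python3 -c "
from h import *
print(readout.get_obs()['time_s'],env.sign_off())"
```

```text
the job is handed in; nothing more can be done
17.75 None
```

I handed the job in at 17.75 s, with the cover open and the robot still holding the probe on the orange-ringed tile. The hand-in gives no verdict.

**How it was done:**
- **Cover:** I pinched the lug and swung the cover up slowly (about 0.6 rad/s) until it pushed back with about 6 N at its stop. It stayed open after release.
- **Probe:** The tool can't tilt, so I pivoted the probe in a light grip against the rim of the stand hole. I then gripped it at 30 N, lifted it out and pressed it onto the tile along the face normal.

**Last checks:**
- **Position:** the tip is within about 1 pixel (about 2 mm) of the ring's centre.
- **Angle:** the axis is about 0.5° from square. This assumes the 21° tilt I fitted from the camera, which could be a few degrees out.
- **Press:** the normal force is about 3.1 N above its no-contact value. That puts the tip roughly 4 mm in, about half way, judged from force alone.
- **Cover:** it is still upright in the last picture.
- **Bystanders:** I touched none that I know of, but I didn't measure them again at the end.

**Disagreements:**
- Contact came about 2–3 mm lower along the normal than I had calculated, probably from a small slip in the grip or camera calibration. Finding the contact by force made up for it.
- The two cameras placed the tile about 5–7 mm apart, so I used a middle value and checked it at hover in the scene camera.

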